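# Unclamp the wax mould, hook its edge under the chill block's heel and snap it down

## Task

The metal wax mould is still held in the toggle clamp: throw the clamp's handle over centre to release it and take the mould out. Lay it on the chill block edge first: rest one short end on the seat with its edge pushed home under the heel lip, the other end still raised, then pivot it down and press the raised end until it lies flat and the spring latch snaps over it, same face up as before. Leave the clamp open and do not disturb the things standing round about.

Things in the scene. Friction and masses are not known exactly. Their poses are not given: they have to be found in the camera images.
- mould: Flat dark metal mould in two halves, 74 mm long (x), 52 wide (y), 20 thick (z), about 0.65 kg (varies), both short ends alike. Origin: centre of its underside. Starts flat in the clamp, x nearly along the clamp's x, +x end under the foot; free to be taken across the 52 mm width near mid-length.
- end_a (a point): Middle of the lower edge of the mould's +x short end (x = +37 mm, z = 0). Axes as the mould's.
- end_b (a point): Middle of the lower edge of the mould's -x short end (x = -37 mm, z = 0). Axes as the mould's.
- clamp: Toggle clamp on a dark base plate fixed to the bench, x -50 to 122, y +-35, z 0 to 8 mm in its frame. Origin on the bench under the centre of the rest, a pad 66 x 40 mm, top 18 mm above the bench; the mould lies on it. At the +x end an arm pivots at x 72, z 52 mm; its foot presses the mould at x 27 and holds it down while shut; open, the arm stands up to 106 mm high.
- clamp_handle (a joint): Toggle handle, rad: 0 = shut, upright; swings toward the clamp's +x, away from the mould, to 1.3 = fully open. Pivot at x 90, z 62 mm of the clamp. Over centre at about 0.09: before that it springs back shut, past it a spring throws arm and handle open. About 5 N at the grip does it.
- handle_grip (a point): In the black grip of the handle, 78 mm from the pivot; 140 mm above the bench while shut. The grip is 14 mm thick in the swing direction, 18 mm wide, 42 to 96 mm from the pivot. Push it from the mould's side toward the clamp's +x, fingertips at least 118 mm above the bench, clear of the rising arm. Axes as the handle's.
- chill_block: Finned grey metal chill block fixed to the bench, foot plate 128 x 68 mm. Origin on the bench under the seat's centre, x from heel to latch. Seat 44 mm wide, 24 mm above the bench. Two cheeks 57 mm apart (mouths flared to about 65) guide the mould's sides from x -38 to -10 mm, up to 12 mm above the seat; beyond that its sides are free for fingers.
- seat (a point): Centre of the chill block's seat face, 24 mm above the bench; axes as the chill block's (x heel to latch, z up). The seated mould's origin lies within about 1.5 mm of it along x. Lip and latch keep the mould from being laid straight down or slid in flat: it enters heel end first, tilted 0.4 to 0.55 rad.
- heel_lip (a point): Middle of the lower front edge of the lip of the dark steel heel (66 mm wide) at the chill block's -x end: block x = -31 mm, 23 mm above the seat. The lip is 6 mm thick; the heel wall's inner face is 7 mm further back, at x = -38 mm. Axes as the chill block's.
- latch (a joint): Spring latch at the chill block's +x end, m: 0 = at rest, up to 0.009 forced back (+x). A mould pushed home under the heel rests its free lower edge on the nose's slope, tilted about 0.4 rad; pressing 10 to 20 N on it about 17 mm in from that end drives the latch back 6 mm until it snaps over. Not home, it lands on the latch's top and will not go down.
- latch_nose (a point): Tip of the latch nose, on its underside: block x = 33 mm, 21.7 mm above the seat at rest. Above it a slope, 30 degrees off vertical, runs back to the top of a dark upright 24 mm wide, inner face at block x = 38.5 mm, top 56 mm above the bench. Axes as the chill block's.
- pin_jar: Bystander: small glass jar with white lid, 45 mm across, 48 mm high, origin at the centre of its underside.
- mould_strip: Bystander: light aluminium strip mould, about 70 x 30 x 16 mm, origin at the centre of its underside.
- scriber: Bystander: thin steel scriber 123 mm long, 9 mm high, lying flat on the bench; origin under its middle.
- brass_insert: Bystander: small brass block with two pins, 34 x 39 x 22 mm, origin at the centre of its underside.
There are look-alikes about, which are no part of the job. What is shaped like the mould but blue is not meant.

How it is judged:
By the outcome, as a careful person would: the job done as asked, in the order asked, and still so for the second after the job is handed in, with the robot touching nothing.
It also fails if it takes over 56 s, if anything falls off the work surface, if the arm or the gripper's body presses on something with over 40 N, if the wrist force passes 120 N, or if a joint passes its speed limit or range.

## Robot

A 7-joint arm with a two-finger parallel gripper is mounted at the origin on a cart in front of the work surface, level with it; the furniture and walls round the work are solid. World frame = base frame: x ahead of the robot, y to its left, z up, the work surface at z = 0. Lengths are in m, angles in rad, forces in N, time in s.
With the tool pointing down it reaches from about 0.425 to 0.925 m from the base axis. Payload 6.8 kg.
Tool frame: the origin (TCP) lies midway between the tips of the shut fingers; the grasp point (between the pads) lies 19 mm behind it; z points along the fingers, y is the line along which they close (so a half turn about z gives the same grasp; the last joint's range is limited). The gripper opens to 85 mm and grips with 20 to 120 N. Pads are 22 mm wide; open, the fingers measure 114 mm over their backs; the gripper's body (76 mm by 85 mm) begins 54 mm behind the grasp point. The pads swing forward as they close: fully open they stand 13 mm farther back than shut.
Start: joints at [-1.368, 0.477, 0.022, 1.555, -0.011, 1.109, -0.083], TCP at [0.206, 0.643, 0.231] pointing down, gripper open.
Joint ranges: [-2.96, 2.96], [-0.34, 2.1], [-1.41, 1.46], [0.24, 2.44], [-1.37, 4.51], [0.17, 1.92], [-2.96, 2.96]. Speed limits (rad/s): [2.39, 2.39, 3.14, 3.14, 3.14, 3.14, 3.14].

## Interface

Orientations are given as a rotation vector (axis times angle).
In Python, from bench import status, vision, r gives the robot as it stands. The module is installed in compiled form; this text tells all that it offers.
- The arm moves only by the shell command python3 -m handwheel 'ROWS' [OPENING] [FORCE]. ROWS is JSON, a list of rows, each an object with "dp": the shift along the tool's x, y, z in m, a list of three; "delta_rot": the turn, a rotation vector about the tool's x, y, z in rad, a list of three. In form: [{"dp": [x, y, z], "delta_rot": [rx, ry, rz]}, ...]. A call has 1 to 12 rows; each row is the pose to reach, as a shift and turn from the pose commanded when the call began, along the tool's axes at that moment; what a row does not reach only later rows make up. A row lasts 1/8 s, in which the tool goes at most 62.5 mm and 10.7 degrees, less where a joint would pass 70% of its speed; a pose out of reach is approached as far as the arm can. A call with a gripper value outside its range is refused whole. OPENING is the opening, from 0 (shut) to 1 (fully open), set as the call begins (- or left out, the last holds). The fingers move at their own pace and stop on an object; FORCE is the grip in N (left out, the last holds). Time passes only in rows, so rows that repeat a pose let the fingers close. It gives the time, the measured TCP pose, the force, the opening and the grip force at its end, in the units of the state.
- status.get_obs(): the state, without advancing time (a new reading comes with each control period).
- vision.grab_frame(name): name is "scene" or "top" or "wrist"; returns a dict with "img" (400x640x3 uint8, blue, green, red), "fovy" (degrees; the focal length in pixels is half the picture's height over the tangent of half this angle, whatever the lens; pixels are square), "cx", "cy" (the principal point, pixels), "world_from_camera" (4x4, takes a point from camera to world coordinates). Camera axes: x right, y up, looking along -z (the intrinsics and any distortion apply to the point x, -y, -z); pixel columns grow to the right and rows downward; lengths in m; the calibration is good to about 2 mm. A picture is of the moment at which its call begins. There is no depth.
- r.hand_in(): hands the job in; it is judged then, once.
The state is a dict: "clock": time; "joints": joint angles; "qvel": joint speeds; "tau": joint torques, N m; "tcp_pos": TCP position; "orientation": TCP orientation; "contact_force": force on the tool from outside, world axes, zero at the start; "moment": the same for the moment, N m; "grip_width": finger opening in m; "gripper_force": force on a finger pad.
Only numpy, scipy, OpenCV 4.12 (cv2) and the standard library are available. Lean on these libraries where they do the work, as an engineer would, in place of code of your own. Each camera call takes 0.05 s, during which the arm holds its last target. There are 200 camera calls.

## Working session

There is one attempt and no reset: what is moved stays moved. The work goes in short steps, Python scripts to look and compute and a shell command to move; the robot and the scene stay as the last step left them, time stands still between calls to the robot, and variables do not carry over. Pictures are saved under pics/ and viewed, at most 12 in all, crops included, and the job is handed in when it is done.

```bash
mkdir -p pics; cat > h.py <<'E'
import numpy as np, cv2, json
from bench import status, vision, r
from scipy.spatial.transform import Rotation as R
def grab(n):
    f=vision.grab_frame(n); return f
def ray(f,u,v):
    F=200/np.tan(np.radians(f["fovy"])/2); T=np.array(f["world_from_camera"])
    d=T[:3,:3]@np.array([(u-f["cx"])/F,-(v-f["cy"])/F,-1.]); return T[:3,3],d
def onz(f,u,v,z):
    o,d=ray(f,u,v); return o+d*(z-o[2])/d[2]
def proj(f,p):
    F=200/np.tan(np.radians(f["fovy"])/2); T=np.array(f["world_from_camera"])
    c=T[:3,:3].T@(np.array(p)-T[:3,3]); return f["cx"]+F*c[0]/-c[2], f["cy"]-F*c[1]/-c[2]
E
python3 - <<'E'
from h import *
import pickle
for n in("scene","top"):
    f=grab(n); cv2.imwrite(f"pics/{n}0.png",f["img"]); pickle.dump(f,open(n+"0.pkl","wb"))
    print(n,{k:v for k,v in f.items() if k!="img"})
print(status.get_obs())
E
```

```text
scene {'fovy': 43.27915271936314, 'cx': 326.1130742579685, 'cy': 197.59695159605417, 'world_from_camera': array([[-0.89567666, -0.27656505,  0.34824573,  1.00347927],
       [ 0.44441833, -0.5848226 ,  0.67858299,  0.98430766],
       [ 0.01598964,  0.76255773,  0.64672253,  0.95419715],
       [ 0.        ,  0.        ,  0.        ,  1.        ]])}
top {'fovy': 48.3208455587631, 'cx': 320.543711364329, 'cy': 198.6435473576926, 'world_from_camera': array([[-0.00685711,  0.99595848, -0.08955275,  0.42704551],
       [-0.99993899, -0.00605376,  0.00923917,  0.091873  ],
       [ 0.0086597 ,  0.08961064,  0.99593923,  1.41796168],
       [ 0.        ,  0.        ,  0.        ,  1.        ]])}
{'clock': 0.1, 'joints': array([-1.36813095,  0.47774722,  0.02233684,  1.55635484, -0.01152095,
        1.10929974, -0.08306145]), 'qvel': array([-0.00054368, -0.00064946,  0.0004531 , -0.00269456, -0.00061389,
        0.00092182, -0.00162119]), 'tau': array([ 5.06706652e-03, -5.97758245e+01,  1.61395211e+00, -2.81952918e+01,
        1.27720454e-02,  5.00309252e-03,  3.10740425e-06]), 'tcp_pos': array([0.20624347, 0.64215391, 0.2304019 ]), 'orientation': array([-4.86078021e-01, -3.10359899e+00,  2.62912621e-03]), 'contact_force': array([-0.16067694,  0.35826674,  0.05385082]), 'moment': array([-0.03521521,  0.06849907,  0.07179068]), 'gripper_force': 0.0, 'grip_width': 0.08532869336219837}
```

View pics/scene0.png

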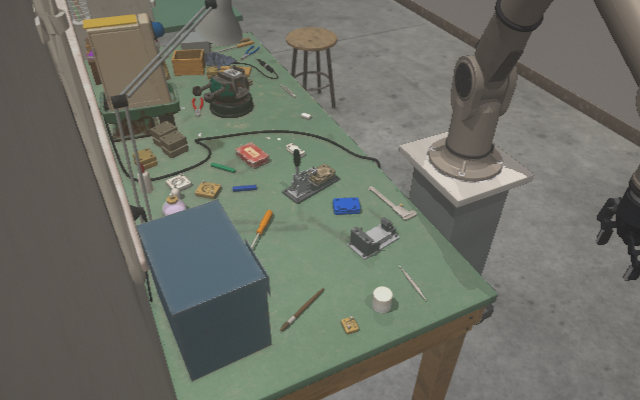

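View pics/top0.png

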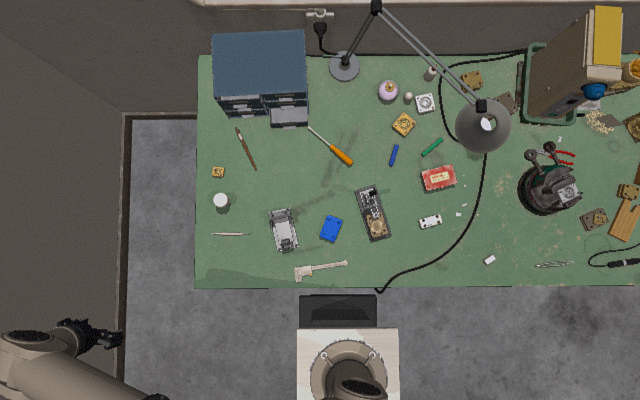

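The top view shows the clamp at about (373,212) with its +x pointing away from the robot, and the chill block at about (284,229). The blue look-alike is between them at (331,228). I'll enlarge these areas.

```bash
python3 - <<'E'
import cv2,numpy as np
t=cv2.imread("pics/top0.png"); s=cv2.imread("pics/scene0.png")
z=lambda a,x,y,w,h:cv2.resize(a[y:y+h,x:x+w],(400,300),interpolation=cv2.INTER_CUBIC)
g=np.vstack([np.hstack([z(t,340,180,80,60),z(t,250,200,80,60)]),np.hstack([z(s,270,145,80,60),z(s,335,205,80,60)])])
cv2.imwrite("pics/c0.png",g)
E
```

```text
(no output)
```

View pics/c0.png

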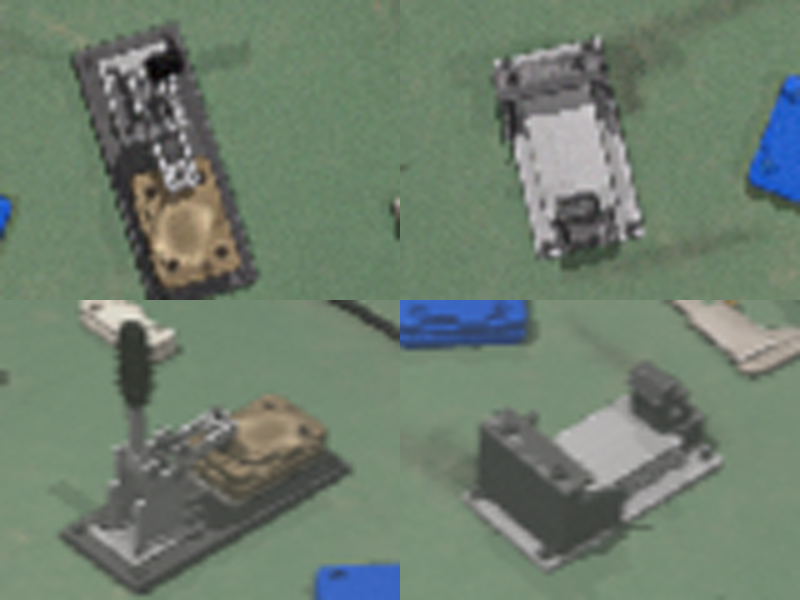

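The crops show the clamp plate corners near top-view pixels (355,191), (376,184), (391,235) and (370,240). The tan mould sits at the robot end and the handle is upright. The chill block's heel is on the far side and its latch faces the robot. Next are coarse positions.

```bash
python3 - <<'E'
from h import *; import pickle
f=pickle.load(open("top0.pkl","rb")); s=pickle.load(open("scene0.pkl","rb"))
c=np.array([onz(f,*p,.008)[:2] for p in [(355,191),(375.6,184.4),(391,235),(370,240)]])
b=np.array([onz(f,*p,.004)[:2] for p in [(269.4,213),(290,208),(298,247),(278,251)]])
for n,q in(("clamp",c),("block",b)):
    ax=(q[0]+q[1]-q[2]-q[3])/2; print(n,q.round(3).tolist(),q.mean(0).round(4),np.linalg.norm(ax).round(3),np.degrees(np.arctan2(ax[1],ax[0])).round(1))
# scene: clamp left corners, far
print([onz(s,*p,.008).round(3).tolist() for p in [(283,193),(339,178),(298,203)]])
# handle tip scene px
print(onz(s,270+135/5,145+20/5,.158), onz(f,340+162/5,180+60/5,.158))
print(R.from_rotvec(status.get_obs()["orientation"]).as_matrix().round(3))
f=grab("wrist"); T=np.array(f["world_from_camera"]);print(T.round(3),f["fovy"])
o=status.get_obs();Rt=R.from_rotvec(o["orientation"]).as_matrix();print((Rt.T@T[:3,:3]).round(3),Rt.T@(T[:3,3]-o["tcp_pos"]))
E
```

```text
clamp [[0.578, -0.031], [0.598, -0.097], [0.437, -0.143], [0.422, -0.076]] [ 0.5088 -0.0868] 0.165 16.0
block [[0.509, 0.241], [0.525, 0.176], [0.402, 0.151], [0.389, 0.214]] [0.4564 0.1955] 0.124 12.2
[[0.599, -0.081, 0.008], [0.418, -0.074, 0.008], [0.577, -0.021, 0.008]]
[ 0.55530022 -0.07050582  0.158     ] [ 0.55841375 -0.06743962  0.158     ]
[[-0.952  0.306 -0.   ]
 [ 0.306  0.952 -0.002]
 [-0.    -0.002 -1.   ]]
[[ 0.306 -0.904 -0.298  0.129]
 [ 0.952  0.29   0.096  0.668]
 [-0.001 -0.314  0.95   0.373]
 [ 0.     0.     0.     1.   ]] 67.11367333224091
[[ 0.     0.95   0.313]
 [ 1.     0.    -0.001]
 [-0.001  0.313 -0.95 ]] [ 0.08091025  0.00044205 -0.1424355 ]
```

```bash
python3 -m handwheel '[{"dp":[-0.05,-0.036,-0.003],"delta_rot":[0,0,-0.06]},{"dp":[-0.1,-0.073,-0.006],"delta_rot":[0,0,-0.13]},{"dp":[-0.14,-0.103,-0.01],"delta_rot":[0,0,-0.2]},{"dp":[-0.19,-0.139,-0.015],"delta_rot":[0,0,-0.28]},{"dp":[-0.24,-0.175,-0.02],"delta_rot":[0,0,-0.36]},{"dp":[-0.29,-0.212,-0.02],"delta_rot":[0,0,-0.44]},{"dp":[-0.34,-0.249,-0.02],"delta_rot":[0,0,-0.52]},{"dp":[-0.39,-0.285,-0.02],"delta_rot":[0,0,-0.52]},{"dp":[-0.431,-0.315,-0.02],"delta_rot":[0,0,-0.524]},{"dp":[-0.431,-0.315,-0.02],"delta_rot":[0,0,-0.524]},{"dp":[-0.431,-0.315,-0.02],"delta_rot":[0,0,-0.524]}]' 0
python3 - <<'E'
from h import *; import pickle
f=grab("wrist"); cv2.imwrite("pics/w1.png",f["img"]); pickle.dump(f,open("w1.pkl","wb"))
print(f["cx"],f["cy"],f["fovy"],status.get_obs()["qvel"].round(3)); T=f["world_from_camera"]; print(np.array(T).round(3))
E
```

```text
clock: 1.52
tcp_pos: [0.52, 0.2114, 0.251]
orientation: [0.334, -3.123, -0.001]
contact_force: [-1.2, 0.9, 0.3]
grip_width: 0.0002
gripper_force: 0.0
321.53100426678753 195.0748623354685 67.11367333224091 [-0.013 -0.002 -0.008 -0.001  0.001  0.     0.001]
[[-0.212 -0.928 -0.306  0.441]
 [ 0.977 -0.201 -0.067  0.195]
 [ 0.001 -0.313  0.95   0.394]
 [ 0.     0.     0.     1.   ]]
```

View pics/w1.png

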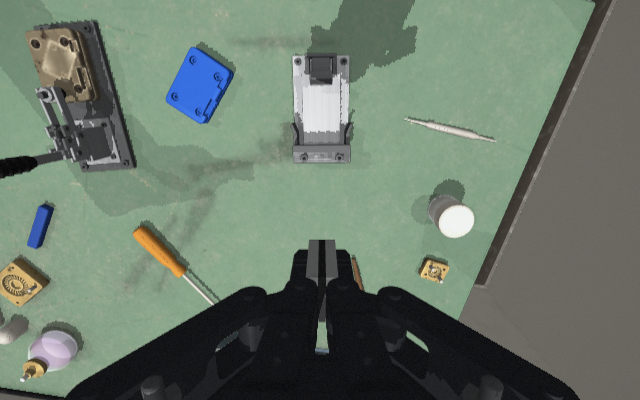

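The wrist view shows the block at about x 293–351, y 54–163, with the latch at the top (robot side) and the heel at the bottom. The clamp is at top left with the mould at (60,62). I'll enlarge both to pick pixels.

```bash
python3 - <<'E'
import cv2,numpy as np
t=cv2.imread("pics/w1.png")
a=cv2.resize(t[46:171,282:362],None,fx=4.8,fy=4.8,interpolation=cv2.INTER_CUBIC)
b=cv2.resize(t[15:175,20:140],None,fx=3.4,fy=3.75,interpolation=cv2.INTER_CUBIC)
b=cv2.resize(b,(408,600)); a=cv2.resize(a,(384,600))
cv2.imwrite("pics/c1.png",np.hstack([a,b]))
E
```

```text
(no output)
```

View pics/c1.png

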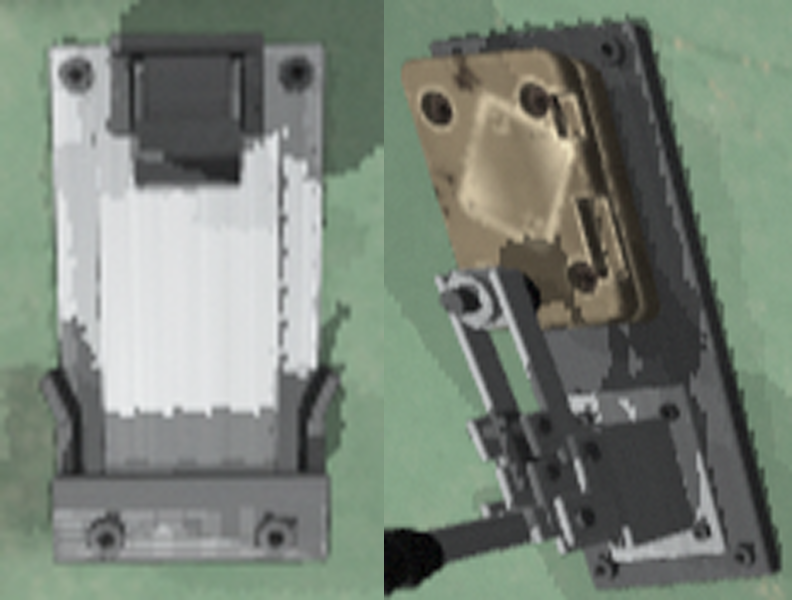

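Block crop: the heel lip front edge runs (53,478)–(328,478), the seat edges are at x=103 and 278, and the nose block spans x 135–240. The foot's end edge is at y=45, from x=50 to 322. Clamp crop: the top plate corners and the mould's top face, which is partly hidden by the foot.

```bash
python3 - <<'E'
from h import *; import pickle
f=pickle.load(open("w1.pkl","rb"))
B=lambda x,y,z:onz(f,282+x/4.8,46+y/4.8,z)
C=lambda x,y,z:onz(f,20+(x-384)/3.4,15+y/3.75,z)
l,r_=B(53,478,.053),B(328,478,.053); print("lip",l.round(4),r_.round(4),np.linalg.norm(l-r_),(l+r_)/2)
sl=[B(103,y,.024) for y in(200,400)]; sr=[B(278,y,.024) for y in(200,400)]
print("seat w",np.linalg.norm(sl[0]-sr[0]),[((a+b)/2).round(4) for a,b in zip(sl,sr)])
n=(B(135,185,.0457)+B(240,185,.0457))/2; print("nose",n.round(4))
u=(B(135,50,.056)+B(240,50,.056))/2; print("upr",u.round(4))
e=(B(50,45,.004)+B(322,45,.004))/2; print("foot end",e.round(4))
m=(l+r_)/2
for q in(n,u,e): d=q-m; print(np.linalg.norm(d[:2]).round(4),np.degrees(np.arctan2(-d[1],-d[0])).round(2))
d=sl[1]-sl[0];print(np.degrees(np.arctan2(d[1],d[0])),np.degrees(np.arctan2(*(sr[1]-sr[0])[1::-1])), np.degrees(np.arctan2(-(r_-l)[0]*1,(r_-l)[1])))
p=[C(637,22,.008),C(778,565,.008)];d=p[1]-p[0];print("clamp edge",p,np.linalg.norm(d),np.degrees(np.arctan2(d[1],d[0])))
print("mould",C(402,60,.038),C(570,55,.038),C(628,320,.038))
E
```

```text
lip [0.5002 0.1753 0.053 ] [0.4865 0.2385 0.053 ] 0.06465691436285745 [0.49337685 0.20685687 0.053     ]
seat w 0.04211667314249615 [array([0.4325, 0.1937, 0.024 ]), array([0.4787, 0.2037, 0.024 ])]
nose [0.43   0.1924 0.0457]
upr [0.4039 0.1868 0.056 ]
foot end [0.3972 0.1849 0.004 ]
0.065 12.83
0.0917 12.65
0.0987 12.83
11.155682602964028 13.325608676565643 12.220272533485137
clamp edge [array([ 0.41703717, -0.07249769,  0.008     ]), array([ 0.57711576, -0.02279616,  0.008     ])] 0.1676168192549001 17.248633124582685
mould [ 0.44400819 -0.12286235  0.038     ] [ 0.43170473 -0.07206514  0.038     ] [ 0.50073046 -0.05606581  0.038     ]
```

```bash
python3 -m handwheel '[{"dp":[0.012,-0.055,0],"delta_rot":[0,0,-0.02]},{"dp":[0.024,-0.11,0],"delta_rot":[0,0,-0.04]},{"dp":[0.036,-0.165,0.01],"delta_rot":[0,0,-0.06]},{"dp":[0.049,-0.22,0.03],"delta_rot":[0,0,-0.08]},{"dp":[0.06,-0.27,0.06],"delta_rot":[0,0,-0.08]},{"dp":[0.063,-0.282,0.1],"delta_rot":[0,0,-0.08]},{"dp":[0.063,-0.282,0.124],"delta_rot":[0,0,-0.08]},{"dp":[0.063,-0.282,0.124],"delta_rot":[0,0,-0.08]}]' 0
python3 - <<'E'
from h import *
o=status.get_obs();print(o["tcp_pos"],o["orientation"])
f=grab("scene"); cv2.imwrite("pics/s2.png",cv2.resize(f["img"][100:220,230:390],(800,600)))
E
```

```text
clock: 2.58
tcp_pos: [0.5172, -0.0763, 0.1257]
orientation: [0.462, -3.103, -0.002]
contact_force: [0.0, 0.5, 0.4]
grip_width: -0.0001
gripper_force: 0.0
[ 0.51718715 -0.07633367  0.1257413 ] [ 4.61938792e-01 -3.10349967e+00 -1.78720849e-03]
```

View pics/s2.png

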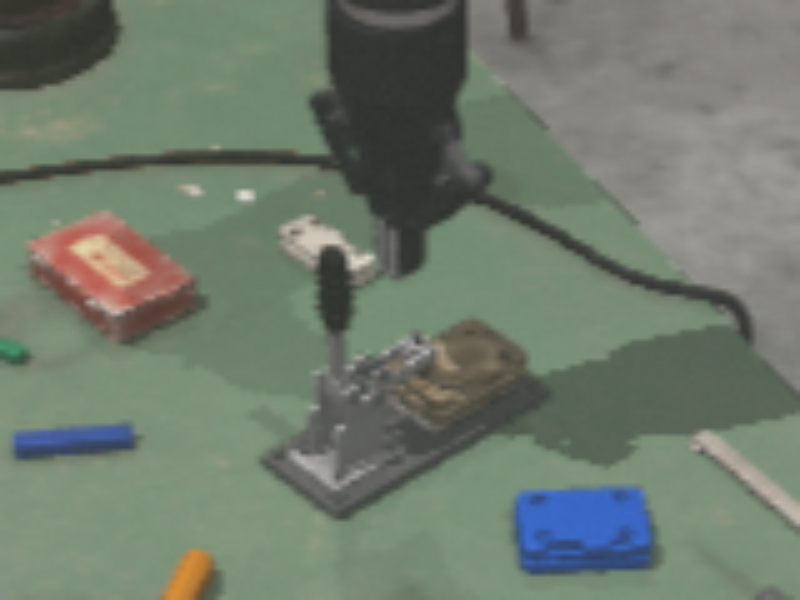

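The fingertips stand just on the mould side of the black grip (pixel 335,290), level with it. Now I'll push along clamp +x, which is tool -x.

```bash
python3 -m handwheel '[{"dp":[-0.015,0,0],"delta_rot":[0,0,0]},{"dp":[-0.025,0,0],"delta_rot":[0,0,0]},{"dp":[-0.032,0,0],"delta_rot":[0,0,0]},{"dp":[-0.04,0,0],"delta_rot":[0,0,0]},{"dp":[-0.048,0,0],"delta_rot":[0,0,0]},{"dp":[-0.055,0,0],"delta_rot":[0,0,0]},{"dp":[-0.06,0,0],"delta_rot":[0,0,0]},{"dp":[-0.06,0,-0.05],"delta_rot":[0,0,0]},{"dp":[-0.055,0,-0.1],"delta_rot":[0,0,0]},{"dp":[-0.03,0,-0.12],"delta_rot":[0,0,0]},{"dp":[-0.03,0,-0.12],"delta_rot":[0,0,0]}]' 0
python3 - <<'E'
from h import *; import pickle
f=grab("wrist"); pickle.dump(f,open("w3.pkl","wb"))
g=f["img"]; cv2.imwrite("pics/w3.png",g); 
print(status.get_obs()["tcp_pos"], proj(f,[.4726,-.0915,.038]))
E
```

```text
clock: 4.0
tcp_pos: [0.5473, -0.0703, 0.2492]
orientation: [-0.456, 3.105, -0.0]
contact_force: [0.7, -0.9, 0.1]
grip_width: -0.0002
gripper_force: 0.0
[ 0.54744122 -0.06949035  0.24786391] (np.float64(321.832479172813), np.float64(97.43020521829062))
```

View pics/w3.png

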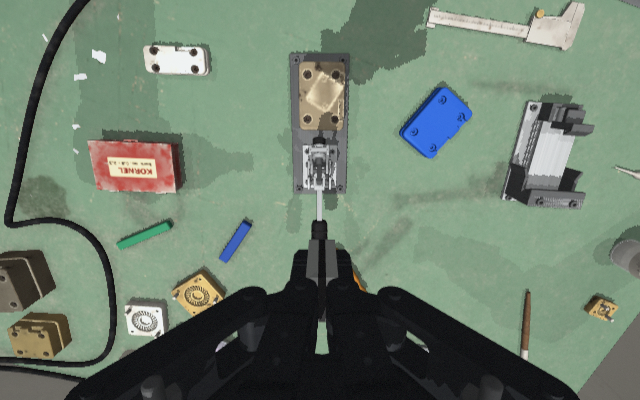

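The handle lies open toward +x (bottom) and the arm is up. The mould is fully visible at x 298–347, y 61–131. I'll measure it by colour.

```bash
python3 - <<'E'
from h import *; import pickle
f=pickle.load(open("w3.pkl","rb")); g=f["img"].astype(int)
m=np.zeros(g.shape[:2],np.uint8); m[50:140,285:360]=((g[...,2]-g[...,0]>12)&(g[...,2]>=g[...,1]))[50:140,285:360]*255
m=cv2.morphologyEx(m,cv2.MORPH_CLOSE,np.ones((7,7)))
c=max(cv2.findContours(m,0,1)[0],key=cv2.contourArea)
P=np.array([onz(f,*p[0],.036)[:2] for p in c.reshape(-1,1,2).astype(float)],np.float32)*1000
print(cv2.boundingRect(c)); (cx,cy),(w,h),a=cv2.minAreaRect(P); print(cx,cy,w,h,a)
# yaw via left/right edge fits
q=c.reshape(-1,2); ys=np.arange(72,120)
L=[q[q[:,1]==y][:,0].min() for y in ys];Rr=[q[q[:,1]==y][:,0].max()+1 for y in ys]
for e,n in((L,"L"),(Rr,"R")):
    k=np.polyfit(ys,e,1); p,s=onz(f,np.polyval(k,72),72,.038),onz(f,np.polyval(k,120),120,.038); d=s-p; print(n,p.round(4),s.round(4),np.degrees(np.arctan2(d[1],d[0])))
E
```

```text
(299, 61, 46, 70)
471.78125 -92.01853942871094 73.11441802978516 50.635704040527344 15.363446235656738
L [ 0.4545 -0.1229  0.038 ] [ 0.5036 -0.1094  0.038 ] 15.363438238304287
R [ 0.4401 -0.0747  0.038 ] [ 0.4889 -0.0605  0.038 ] 16.22088376929591
```

```bash
python3 - <<'E'
from h import *; import pickle
f=pickle.load(open("w3.pkl","rb"))
c=np.array([.4718,-.092]);a=np.radians(15.8);X=np.array([np.cos(a),np.sin(a)])
for v in(134,137,140,146,155):
  print(v,[(z,((onz(f,319,v,z)[:2]-c)@X*1000).round(1)) for z in(.07,.09,.106)])
E
python3 -m handwheel '[{"dp":[0.04,0,0],"delta_rot":[0,0,0.016]},{"dp":[0.087,0,0],"delta_rot":[0,0,0.016]},{"dp":[0.087,0,0.05],"delta_rot":[0,0,0.016]},{"dp":[0.087,0,0.1],"delta_rot":[0,0,0.016]},{"dp":[0.087,0,0.1],"delta_rot":[0,0,0.016]}]' 1 60
python3 - <<'E'
from h import *
o=status.get_obs();print(o["tcp_pos"],o["orientation"])
f=grab("scene"); cv2.imwrite("pics/s4.png",cv2.resize(f["img"][120:220,250:383],(800,600)))
E
```

```text
134 [(0.07, np.float64(37.3)), (0.09, np.float64(34.8)), (0.106, np.float64(32.8))]
137 [(0.07, np.float64(40.4)), (0.09, np.float64(37.7)), (0.106, np.float64(35.6))]
140 [(0.07, np.float64(43.6)), (0.09, np.float64(40.7)), (0.106, np.float64(38.4))]
146 [(0.07, np.float64(49.9)), (0.09, np.float64(46.7)), (0.106, np.float64(44.0))]
155 [(0.07, np.float64(59.6)), (0.09, np.float64(55.7)), (0.106, np.float64(52.7))]
clock: 4.68
tcp_pos: [0.461, -0.0939, 0.1438]
orientation: [0.433, -3.102, -0.002]
contact_force: [0.1, 0.7, -0.1]
grip_width: 0.0853
gripper_force: 0.0
[ 0.46103412 -0.09389199  0.14379211] [ 4.33387936e-01 -3.10247898e+00 -1.62478904e-03]
```

View pics/s4.png

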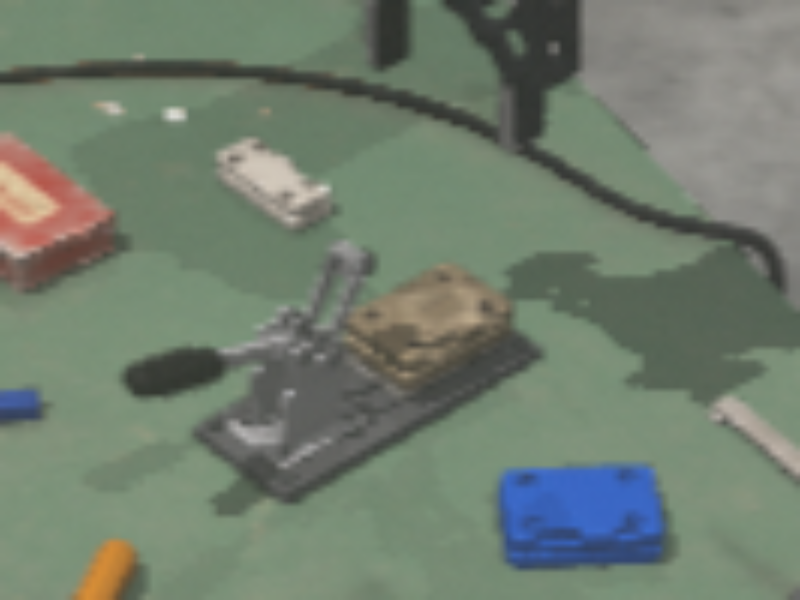

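The arm stands up at about clamp x ≥ 35, and the gripper straddles the mould at x = -11. I'll descend and grip.

```bash
python3 -m handwheel '[{"dp":[0,-0.001,0.05],"delta_rot":[0,0,0]},{"dp":[0,-0.001,0.09],"delta_rot":[0,0,0]},{"dp":[0,-0.001,0.115],"delta_rot":[0,0,0]},{"dp":[0,-0.001,0.133],"delta_rot":[0,0,0]},{"dp":[0,-0.001,0.133],"delta_rot":[0,0,0]}]' 1
python3 -m handwheel '[{"dp":[0,0,0],"delta_rot":[0,0,0]},{"dp":[0,0,0],"delta_rot":[0,0,0]},{"dp":[0,0,0],"delta_rot":[0,0,0]},{"dp":[0,0,0],"delta_rot":[0,0,0]},{"dp":[0,0,0],"delta_rot":[0,0,0]}]' 0 90
```

```text
clock: 5.35
tcp_pos: [0.4654, -0.0953, 0.0147]
orientation: [-0.434, 3.111, 0.0]
contact_force: [0.2, 0.5, 0.4]
grip_width: 0.0853
gripper_force: 0.0
clock: 5.98
tcp_pos: [0.4654, -0.0954, 0.0161]
orientation: [-0.434, 3.109, -0.0]
contact_force: [-2.9, 2.1, 14.6]
grip_width: 0.0497
gripper_force: 92.1
```

```bash
cat > tgt.py <<'E'
from h import *
import sys
O=np.array([.4627,.1998,.024]); yaw=np.radians(12.5)
h=np.array([np.cos(yaw),np.sin(yaw),0]); X=-h; Zu=np.array([0,0,1.]); 
def tgt(ex,ez,th,ax=.0441,az=.0019,ey=0):
    tx=np.cos(th)*X+np.sin(th)*Zu; tz=np.sin(th)*X-np.cos(th)*Zu; ty=np.cross(tz,tx)
    return O+ex*X+ez*Zu+ey*np.cross(Zu,X)+ax*tx+az*tz, np.c_[tx,ty,tz]
def rel(p,M,o=None):
    o=o or status.get_obs(); Rt=R.from_rotvec(o["orientation"]).as_matrix()
    return (Rt.T@(p-o["tcp_pos"])).round(4).tolist(), R.from_matrix(Rt.T@M).as_rotvec().round(3).tolist()
E
python3 -m handwheel '[{"dp":[0,0,-0.02],"delta_rot":[0,0,0]},{"dp":[0,0,-0.06],"delta_rot":[0,0,0]},{"dp":[0,0,-0.11],"delta_rot":[0,0,0]},{"dp":[0,0,-0.15],"delta_rot":[0,0,0]},{"dp":[0,0,-0.15],"delta_rot":[0,0,0]},{"dp":[0,0,-0.15],"delta_rot":[0,0,0]}]' 0
python3 - <<'E'
from tgt import *
for a in [(-.017,.06,.53),(-.017,.06,0)]: p,M=tgt(*a); print(a,p,rel(p,M))
E
```

```text
clock: 6.72
tcp_pos: [0.4628, -0.0951, 0.1631]
orientation: [0.434, -3.109, -0.001]
contact_force: [-0.0, 0.3, -7.2]
grip_width: 0.0494
gripper_force: 98.4
(-0.017, 0.06, 0.53) [0.44121143 0.1950361  0.10465469] ([-0.0588, 0.2848, 0.0587], [-0.015, 0.528, 0.058])
(-0.017, 0.06, 0) [0.43624238 0.19393449 0.0821    ] ([-0.0538, 0.2851, 0.0812], [0.001, -0.002, 0.059])
```

```bash
python3 -m handwheel '[{"dp":[-0.01,0.05,0],"delta_rot":[0,0.08,0.01]},{"dp":[-0.02,0.1,0],"delta_rot":[0,0.18,0.02]},{"dp":[-0.03,0.15,0],"delta_rot":[-0.01,0.28,0.04]},{"dp":[-0.04,0.2,0],"delta_rot":[-0.01,0.38,0.05]},{"dp":[-0.05,0.25,0.01],"delta_rot":[-0.015,0.48,0.058]},{"dp":[-0.059,0.285,0.03],"delta_rot":[-0.015,0.528,0.058]},{"dp":[-0.059,0.285,0.045],"delta_rot":[-0.015,0.528,0.058]},{"dp":[-0.059,0.285,0.045],"delta_rot":[-0.015,0.528,0.058]},{"dp":[-0.059,0.285,0.045],"delta_rot":[-0.015,0.528,0.058]}]' 0
python3 - <<'E'
from tgt import *; import pickle
for a in [(-.017,.06,.53),(-.017,.02,.53)]: p,M=tgt(*a); print(a,p,rel(p,M))
f=grab("wrist"); pickle.dump(f,open("w5.pkl","wb")); s=grab("scene")
p,M=tgt(-.017,.02,.53); 
g=np.hstack([cv2.resize(f["img"],(400,250)),cv2.resize(s["img"][180:270,310:454],(400,250))]); g=np.vstack([g,np.hstack([cv2.resize(f["img"][40:240,160:480],(800,350))])])
cv2.imwrite("pics/w5.png",g)
E
```

```text
clock: 7.85
tcp_pos: [0.4431, 0.1933, 0.1192]
orientation: [0.281, -2.6, 0.078]
contact_force: [-0.1, -0.5, -6.8]
grip_width: 0.0496
gripper_force: 98.3
(-0.017, 0.06, 0.53) [0.44121143 0.1950361  0.10465469] ([-0.006, 0.0021, 0.0133], [-0.0, 0.002, -0.003])
(-0.017, 0.02, 0.53) [0.44121143 0.1950361  0.06465469] ([-0.0262, 0.0021, 0.0478], [-0.0, 0.002, -0.003])
```

View pics/w5.png

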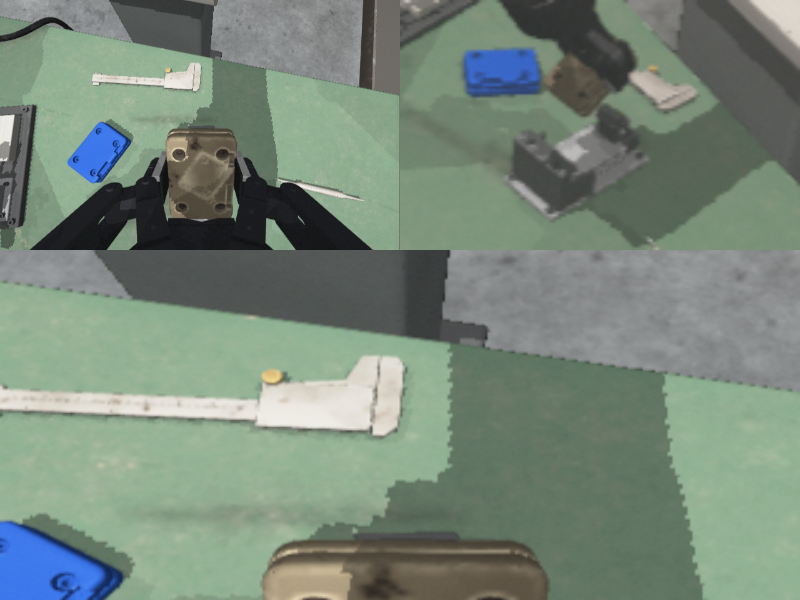

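The mould is held square and tilted, with the far end low; the wrist view has its raised end at row ~206–214, columns 267–378. I'll check that against the assumed in-hand pose.

```bash
python3 - <<'E'
from tgt import *; import pickle
f=pickle.load(open("w5.pkl","rb")); o=status.get_obs(); Rt=R.from_rotvec(o["orientation"]).as_matrix()
for q in [(.0299,-.026,-.0219),(.0299,.026,-.0219),(.0299,0,-.0019),(-.0441,0,-.0219)]: print(q,np.round(proj(f,o["tcp_pos"]+Rt@np.array(q)),1))
g=f["img"].astype(int); print([(y,g[y,300].tolist()) for y in range(200,220,2)])
E
```

```text
(0.0299, -0.026, -0.0219) [260.2 219.6]
(0.0299, 0.026, -0.0219) [381.2 219.6]
(0.0299, 0, -0.0019) [320.8 203.8]
(-0.0441, 0, -0.0219) [320.8 354.7]
[(200, [98, 114, 101]), (202, [97, 113, 99]), (204, [93, 111, 95]), (206, [59, 72, 80]), (208, [66, 83, 90]), (210, [106, 126, 137]), (212, [113, 135, 147]), (214, [59, 72, 80]), (216, [61, 75, 80]), (218, [73, 90, 98])]
```

```bash
python3 -m handwheel '[{"dp":[-0.013,0.002,0.024],"delta_rot":[0,0,-0.003]},{"dp":[-0.026,0.002,0.048],"delta_rot":[0,0,-0.003]},{"dp":[-0.033,0.002,0.06],"delta_rot":[0,0,-0.003]},{"dp":[-0.033,0.002,0.06],"delta_rot":[0,0,-0.003]},{"dp":[-0.033,0.002,0.06],"delta_rot":[0,0,-0.003]}]' 0
python3 - <<'E'
from tgt import *
for a in [(-.017,.006,.53),(-.017,.0015,.53),(-.026,.0015,.53),(-.030,.001,.53)]: p,M=tgt(*a); print(a,rel(p,M))
s=grab("scene"); cv2.imwrite("pics/s6.png",cv2.resize(s["img"][190:265,325:425],(800,600)))
E
```

```text
clock: 8.57
tcp_pos: [0.4417, 0.1965, 0.0518]
orientation: [0.288, -2.601, 0.076]
contact_force: [-0.1, 0.2, -6.0]
grip_width: 0.0498
gripper_force: 98.3
(-0.017, 0.006, 0.53) ([0.0001, -0.0014, 0.0014], [0.0, 0.003, 0.002])
(-0.017, 0.0015, 0.53) ([-0.0022, -0.0014, 0.0053], [0.0, 0.003, 0.002])
(-0.026, 0.0015, 0.53) ([-0.0099, -0.0014, 0.0007], [0.0, 0.003, 0.002])
(-0.03, 0.001, 0.53) ([-0.0136, -0.0014, -0.0008], [0.0, 0.003, 0.002])
```

View pics/s6.png

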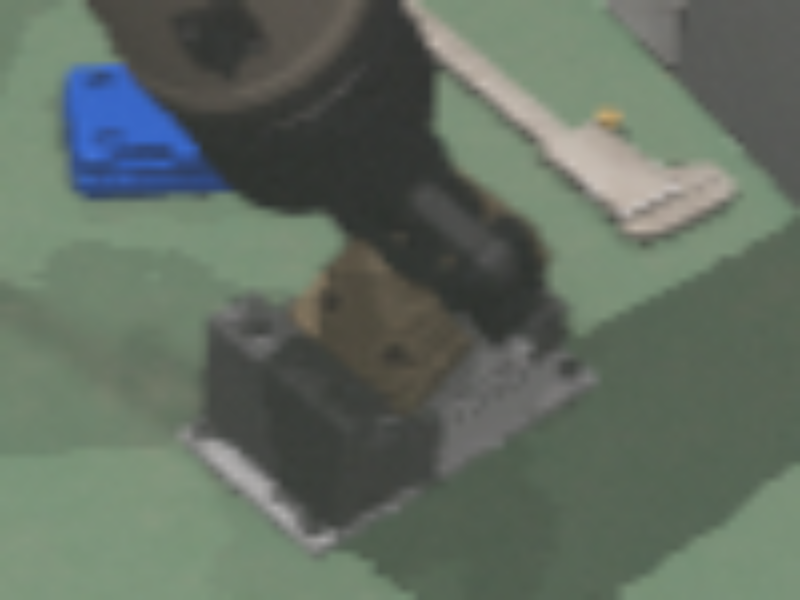

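The heel end is inside the cheeks just in front of the lip and free of contact. I'll lower it to touch the seat.

```bash
python3 -m handwheel '[{"dp":[-0.0015,-0.001,0.003],"delta_rot":[0,0,0]},{"dp":[-0.0022,-0.001,0.0045],"delta_rot":[0,0,0]},{"dp":[-0.0025,-0.001,0.006],"delta_rot":[0,0,0]},{"dp":[-0.0025,-0.001,0.006],"delta_rot":[0,0,0]}]' 0
python3 - <<'E'
from tgt import *
for a in [(-.017,.0,.53),(-.028,.0,.53)]: p,M=tgt(*a); print(a,rel(p,M))
E
```

```text
clock: 9.12
tcp_pos: [0.4405, 0.1953, 0.0448]
orientation: [0.288, -2.6, 0.077]
contact_force: [0.9, -0.8, -3.5]
grip_width: 0.0495
gripper_force: 98.9
(-0.017, 0.0, 0.53) ([-0.0006, -0.0004, -0.0002], [-0.0, 0.002, 0.002])
(-0.028, 0.0, 0.53) ([-0.0101, -0.0004, -0.0058], [-0.0, 0.002, 0.002])
```

```bash
python3 -m handwheel '[{"dp":[-0.0025,0,-0.0014],"delta_rot":[0,0,0]},{"dp":[-0.005,0,-0.0028],"delta_rot":[0,0,0]},{"dp":[-0.0072,0,-0.004],"delta_rot":[0,0,0]},{"dp":[-0.0085,0,-0.0047],"delta_rot":[0,0,0]},{"dp":[-0.0085,0,-0.0047],"delta_rot":[0,0,0]}]' 0
python3 - <<'E'
from tgt import *
for a in [(-.017,.0,.53),(-.028,.0,.53)]: p,M=tgt(*a); print(a,rel(p,M))
E
```

```text
clock: 9.75
tcp_pos: [0.4476, 0.1969, 0.0448]
orientation: [0.288, -2.594, 0.077]
contact_force: [-6.1, -1.8, 3.7]
grip_width: 0.0493
gripper_force: 99.0
(-0.017, 0.0, 0.53) ([0.0057, -0.0005, 0.0035], [-0.001, -0.004, 0.003])
(-0.028, 0.0, 0.53) ([-0.0038, -0.0005, -0.0021], [-0.001, -0.004, 0.003])
```

```bash
python3 -m handwheel '[{"dp":[-0.001,0,-0.0017],"delta_rot":[0,0,0]},{"dp":[-0.003,0,-0.0029],"delta_rot":[0,0,0]},{"dp":[-0.0045,0,-0.0038],"delta_rot":[0,0,0]},{"dp":[-0.0045,0,-0.0038],"delta_rot":[0,0,0]}]' 0
python3 - <<'E'
from tgt import *
for a in [(-.017,.0,.53),(-.028,.0,.53)]: p,M=tgt(*a); print(a,rel(p,M))
E
```

```text
clock: 10.25
tcp_pos: [0.4517, 0.1979, 0.0452]
orientation: [0.288, -2.591, 0.078]
contact_force: [-9.7, -1.9, 0.2]
grip_width: 0.0496
gripper_force: 98.4
(-0.017, 0.0, 0.53) ([0.009, -0.0005, 0.006], [-0.001, -0.007, 0.003])
(-0.028, 0.0, 0.53) ([-0.0004, -0.0005, 0.0004], [-0.001, -0.007, 0.003])
```

```bash
python3 - <<'E'
from tgt import *
p0,M0=tgt(-.0278,0,.537)
for th in(.47,.43,.41,.39,.36): p,M=tgt(-.038+.02*np.sin(th),0,th); print(th,(M0.T@(p-p0)).round(4),R.from_matrix(M0.T@M).as_rotvec().round(3))
E
```

```text
0.47 [-0.0012 -0.      0.0024] [-0.    -0.067  0.   ]
0.43 [-0.0021 -0.      0.0037] [-0.    -0.107  0.   ]
0.41 [-0.0025 -0.      0.0044] [-0.    -0.127  0.   ]
0.39 [-0.003  -0.      0.0051] [-0.    -0.147 -0.   ]
0.36 [-0.0037 -0.      0.0061] [-0.    -0.177  0.   ]
```

```bash
python3 -m handwheel '[{"dp":[-0.0006,0,0.0012],"delta_rot":[0,-0.034,0]},{"dp":[-0.0012,0,0.0024],"delta_rot":[0,-0.067,0]},{"dp":[-0.0017,0,0.003],"delta_rot":[0,-0.087,0]},{"dp":[-0.0021,0,0.0037],"delta_rot":[0,-0.107,0]},{"dp":[-0.0025,0,0.0044],"delta_rot":[0,-0.127,0]},{"dp":[-0.0025,0,0.0044],"delta_rot":[0,-0.127,0]}]' 0
python3 - <<'E'
from tgt import *
o=status.get_obs(); Rt=R.from_rotvec(o["orientation"]).as_matrix(); print("tilt",np.arcsin(Rt[2,0]),o["moment"])
e=o["tcp_pos"]+Rt@np.array([-.0441,0,-.0019])-O; print("edge",e@X,e[2])
e=o["tcp_pos"]+Rt@np.array([.0299,0,-.0019])-O; print("free",e@X,e[2])
E
```

```text
clock: 11.0
tcp_pos: [0.4516, 0.1977, 0.04]
orientation: [0.302, -2.718, 0.062]
contact_force: [-9.3, -1.7, -0.8]
grip_width: 0.0495
gripper_force: 98.5
tilt 0.4090309793568126 [-0.30158188  1.43665709  0.01537844]
edge -0.029892368036141155 0.0002448587880215236
free 0.038002773526521295 0.02967617075355245
```

The edge is home (x -29.9, predicted -30.0), the tilt is 0.41, and the free edge has reached the latch slope. I'll release and back off.

```bash
python3 -m handwheel '[{"dp":[0,0,0],"delta_rot":[0,0,0]},{"dp":[0,0,0],"delta_rot":[0,0,0]},{"dp":[0,0,0],"delta_rot":[0,0,0]},{"dp":[0,0,0],"delta_rot":[0,0,0]},{"dp":[0,0,-0.02],"delta_rot":[0,0,0]},{"dp":[0,0,-0.05],"delta_rot":[0,0,0]},{"dp":[0,0,-0.08],"delta_rot":[0,0,0]},{"dp":[0,0,-0.08],"delta_rot":[0,0,0]}]' 1
python3 - <<'E'
from tgt import *; import pickle
f=grab("wrist"); pickle.dump(f,open("w7.pkl","wb"))
s=grab("scene"); cv2.imwrite("pics/s7.png",np.hstack([cv2.resize(s["img"][190:265,325:425],(400,400)),cv2.resize(f["img"][100:300,220:420],(400,400))]))
p,M=tgt(.012,.066,0,0,0); print(rel(p,M)); p,M=tgt(.012,.045,0,0,0);print(rel(p,M))
E
```

```text
clock: 12.0
tcp_pos: [0.488, 0.206, 0.1156]
orientation: [0.302, -2.73, 0.058]
contact_force: [0.8, 0.5, -1.2]
grip_width: 0.0856
gripper_force: 0.0
([0.0235, -0.0004, 0.0355], [0.0, -0.401, 0.003])
([0.0153, -0.0004, 0.0548], [0.0, -0.401, 0.003])
```

View pics/s7.png

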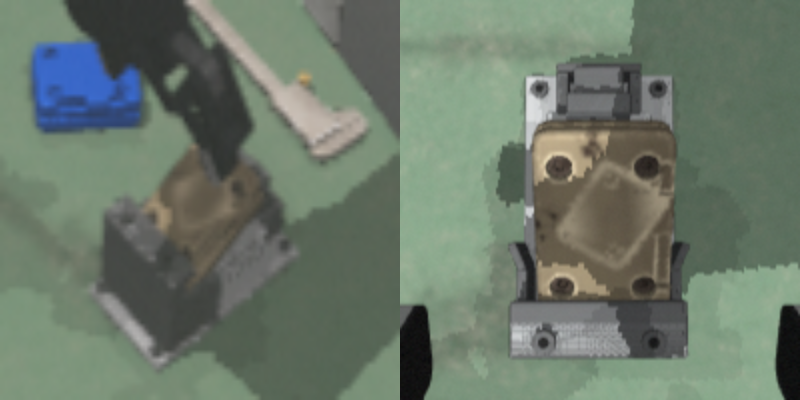

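The mould lies tilted on the latch slope, its heel end tucked under the lip and between the cheeks. Now I'll press the raised end with shut fingers, tool vertical.

```bash
python3 -m handwheel '[{"dp":[0,0,0],"delta_rot":[0,-0.13,0]},{"dp":[0.01,0,0],"delta_rot":[0,-0.27,0]},{"dp":[0.026,0,0.01],"delta_rot":[0,-0.401,0.003]},{"dp":[0.026,0,0.025],"delta_rot":[0,-0.401,0.003]},{"dp":[0.026,0,0.034],"delta_rot":[0,-0.401,0.003]},{"dp":[0.026,0,0.034],"delta_rot":[0,-0.401,0.003]},{"dp":[0.026,0,0.034],"delta_rot":[0,-0.401,0.003]}]' 0 60
python3 - <<'E'
from tgt import *
for z in(.045,.019,.016): p,M=tgt(.015,z,0,0,0); print(rel(p,M))
E
```

```text
clock: 12.98
tcp_pos: [0.4506, 0.1975, 0.0924]
orientation: [0.34, -3.123, 0.0]
contact_force: [0.5, 0.4, -0.2]
grip_width: 0.0004
gripper_force: 0.0
([0.0027, -0.0003, 0.0234], [-0.0, -0.0, -0.001])
([0.0027, -0.0003, 0.0494], [-0.0, -0.0, -0.001])
([0.0027, -0.0003, 0.0524], [-0.0, -0.0, -0.001])
```

```bash
python3 -m handwheel '[{"dp":[0.0027,0,0.012],"delta_rot":[0,0,0]},{"dp":[0.0027,0,0.02],"delta_rot":[0,0,0]},{"dp":[0.0027,0,0.024],"delta_rot":[0,0,0]},{"dp":[0.0027,0,0.028],"delta_rot":[0,0,0]},{"dp":[0.0027,0,0.032],"delta_rot":[0,0,0]},{"dp":[0.0027,0,0.036],"delta_rot":[0,0,0]},{"dp":[0.0027,0,0.04],"delta_rot":[0,0,0]},{"dp":[0.0027,0,0.044],"delta_rot":[0,0,0]},{"dp":[0.0027,0,0.044],"delta_rot":[0,0,0]}]' 0
```

```text
clock: 14.1
tcp_pos: [0.4465, 0.1964, 0.048]
orientation: [0.341, -3.122, 0.001]
contact_force: [-0.5, 0.0, -0.2]
grip_width: 0.0001
gripper_force: 0.0
```

```bash
python3 -m handwheel '[{"dp":[0,0,0.004],"delta_rot":[0,0,0]},{"dp":[0,0,0.007],"delta_rot":[0,0,0]},{"dp":[0,0,0.01],"delta_rot":[0,0,0]},{"dp":[0,0,0.01],"delta_rot":[0,0,0]}]' 0
python3 -m handwheel '[{"dp":[0,0,-0.01],"delta_rot":[0,0,0]},{"dp":[-0.02,0,-0.06],"delta_rot":[0,0,0]},{"dp":[-0.06,0,-0.11],"delta_rot":[0,0,0]},{"dp":[-0.08,0,-0.15],"delta_rot":[0,0,0]},{"dp":[-0.08,0,-0.15],"delta_rot":[0,0,0]}]' 0
python3 - <<'E'
from tgt import *; import pickle
f=grab("wrist"); pickle.dump(f,open("w8.pkl","wb"))
s=grab("scene"); u=int(proj(f,O)[0]);v=int(proj(f,O)[1]); print(u,v)
y=max(v-70,0); cv2.imwrite("pics/s8.png",np.hstack([cv2.resize(s["img"][150:265,275:425],(400,400)),cv2.resize(f["img"][y:y+140,u-70:u+70],(400,400))]))
cv2.imwrite("pics/full8.png",f["img"])
E
```

```text
clock: 14.6
tcp_pos: [0.4471, 0.1968, 0.0437]
orientation: [0.339, -3.122, -0.004]
contact_force: [-19.6, -8.6, 75.0]
grip_width: 0.0003
gripper_force: 37.9
clock: 15.22
tcp_pos: [0.5285, 0.215, 0.1919]
orientation: [-0.339, 3.116, 0.005]
contact_force: [-0.1, 0.6, -1.9]
grip_width: -0.0002
gripper_force: 0.0
319 108
```

View pics/s8.png

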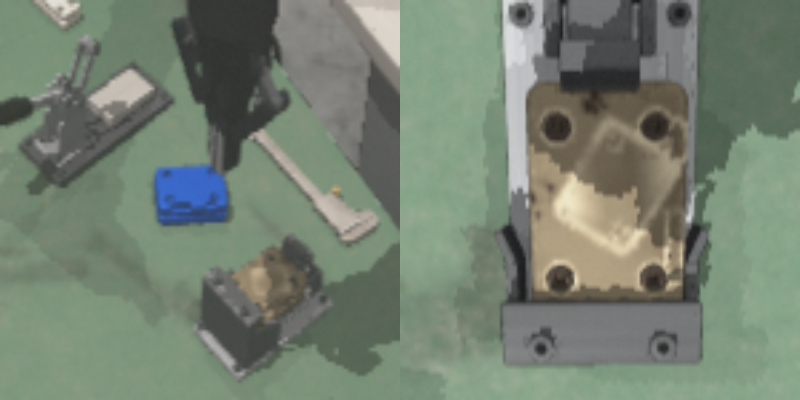

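The mould lies flat (pressed top at z ≈ 0.044). The latch nose is over its end, the heel end is under the lip, the clamp is open, and the bystanders nearby look untouched.

```bash
python3 -c "
from bench import r
print(r.hand_in())"
```

```text
the job is handed in; nothing more can be done
None
```

The job is handed in after about 15 s: the mould lies flat on the chill block, same face up, heel edge under the lip and latch snapped over it. The clamp is open and nothing around it looks disturbed; the final press peaked at about 78 N at the wrist (limit 120 N).

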